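# Mix the oil, then hold the sprung telescoping spatula out at its length mark

## Robot

A 6-joint arm with a two-finger parallel gripper is mounted at the origin on the work surface. World frame = base frame: x ahead of the robot, y to its left, z up, the work surface at z = 0. Lengths are in m, angles in rad, forces in N, time in s.
With the tool pointing down it reaches from about 0.3 to 0.775 m from the base axis. Payload 14.6 kg.
Tool frame: the origin (TCP) lies midway between the tips of the shut fingers; the grasp point (between the pads) lies 19 mm behind it; z points along the fingers, y is the line along which they close (so a half turn about z gives the same grasp; the last joint's range is limited). The gripper opens to 94 mm and grips with 3 to 60 N. Pads are 16 mm wide; open, the fingers measure 119 mm over their backs; the gripper's body (75 mm by 177 mm) begins 78 mm behind the grasp point.
Start: joints at [-1.396, 0.3, 1.521, -0, 1.321, -0.067], TCP at [0.132, -0.534, 0.205] pointing down, gripper open.
Joint ranges: [-3.03, 3.03], [-0.79, 2.21], [0.23, 2.52], [-1.04, 4.18], [0, 3.07], [-2.55, 2.55]. Speed limits (rad/s): [2.22, 2.22, 2.57, 3.14, 3.14, 3.14].

## Interface

Orientations are given as [roll, pitch, yaw] about the fixed x, y, z axes, in that order (R = Rz(yaw) Ry(pitch) Rx(roll)).
In Python, from station import ctrl gives the robot as it stands. The module is installed in compiled form; this text tells all that it offers.
- The arm moves only by the tool servo_tool, never from a script. Its argument "plan" is a list of rows, each a list of 7 numbers: the opening in per cent of the stroke, from 0 (shut) to 100 (fully open), then the shift along the tool's x, y, z in m, then the turn, a rotation vector about the tool's x, y, z in rad. A call has exactly 8 rows; each row shifts and turns the commanded pose from where the row before left it, along the tool's axes as they then stand; what a row does not reach is not made up. A row lasts 1/8 s, in which the tool goes at most 62.5 mm and 10.7 degrees, less where a joint would pass 70% of its speed; a pose out of reach is approached as far as the arm can. A call with a gripper value outside its range is refused whole. The fingers move at their own pace and stop on an object; "force" is the grip in N (left out, the last holds). Time passes only in rows, so rows that do not move let the fingers close, or fill a call up. It gives the time, the measured TCP pose, the force, the opening and the grip force at its end, in the units of the state.
- ctrl.get_obs(): the state, without advancing time (a new reading comes with each control period).
- ctrl.camera(name): name is "scene" or "top"; returns a dict with "pixels" (480x640x3 uint8, red, green, blue), "z_map" (480x640 float32, m along the optical axis (not along the pixel's ray), 0 where there is no reading), "mtx" (3x3 intrinsics, pixels), "dist" ([k1, k2, p1, p2, k3] as OpenCV has them; the pictures are not rectified), "pose" (4x4, takes a point from camera to world coordinates). Camera axes: x right, y up, looking along -z (the intrinsics and any distortion apply to the point x, -y, -z); pixel columns grow to the right and rows downward; lengths in m; the calibration is good to about 2 mm. A picture is of the moment at which its call begins.
- ctrl.hand_in(): hands the job in; it is judged then, once.
The state is a dict: "time_s": time; "qpos": joint angles; "joint_vel": joint speeds; "tau": joint torques, N m; "ee_pos": TCP position; "eef_rot": TCP orientation; "force": force on the tool from outside, world axes, zero at the start; "moment": the same for the moment, N m; "grip_width": finger opening in m; "grip_force": force on a finger pad.
Only numpy, scipy, OpenCV 4.12 (cv2) and the standard library are available. Lean on these libraries where they do the work, as an engineer would, in place of code of your own. Each camera call takes 0.05 s, during which the arm holds its last target. There are 200 camera calls.

## Task

I am about to oil the telescoping spatula in the jig: first mix the oil by turning the closed amber bottle upside down (cap well below its base) and standing it, not dropping it, upright again in the middle of its round pale grey pad, and let go of it. Then take the spatula by its brass collar and pull it out against its spring until the front edge of its head is level with the red posts of the length mark, without pulling it well past them. Finish while still holding it there, and leave everything else on the bench alone.

Things in the scene. Friction and masses are not known exactly. Their poses are not given: they have to be found in the camera images.
- bottle: Closed amber oil bottle, paper label, black cap; loose, 0.2 to 0.4 kg, round: straight body 56 mm in diameter up to 135 mm, shoulder to 155 mm, cap 36 mm in diameter from 162 to the top at 190 mm. Origin at the centre of its base; z points along it to the cap. Starts upright on the pad, base 5 mm above the table, nothing within 60 mm of its side.
- pad: Round flat pale grey rubber pad, fixed, 110 mm in diameter and 5 mm thick. Origin at the centre of its underside, on the table.
- jig: Fixed length-check jig, the spatula's sage-green handle clamped level in it. Origin on the table under the handle; x is the level pull-out direction, z up. Handle: 32 mm in diameter, axis 90 mm above the table, from x = -100 to 52 mm; its clamps rise to 124 mm and end at x = 31 mm. A white scale strip, 50 mm wide and 12 mm high, lies below the spatula, x = 60 to 350 mm.
- collar: The spatula's brass collar, the place to grip: a level cylinder 22 mm in diameter, 46 mm long, axis along the jig's x, 90 mm above the table. Origin at its centre, axes as the jig's. It slides only along x on a steel rod 14 mm thick; fully in, its centre is at x = 97.5 mm of the jig. Fingers closed on it can also bear on the head's shoulders next to it.
- head_tip (a point): Middle of the front edge of the flat sage-green spatula head, 107.5 mm along x from the collar's centre. The head, 62 mm wide and 10 mm thick, spans 22.5 to 107.5 mm from the collar's centre and moves with it. The travel is 120 mm; the mark needs 55 to 90 mm. A spring inside draws it back: 3 N at the start, 7 to 9 N at the mark.
- mark: Red length mark, fixed: a low red bar across the scale strip and two red posts, 5 mm thick along x, 106 mm high, 112 mm apart, one on either side of the head's path. Origin on the table midway between the posts; x as the jig's x. The length is right when the head's front edge is at x = 0 of this frame: between the posts, in their plane.
- whisk: Bystander: whisk with a sage-green handle lying on the bench, 290 mm long, 56 mm high. Origin under its middle.
- spatula: Bystander: loose sage-green spatula lying on the bench, 240 mm long, 22 mm high. Origin under the neck.
- carton: Bystander: orange carton 70 x 200 x 50 mm. Origin at the centre of its underside.
- glue: Bystander: white glue bottle, orange cap, 52 mm in diameter, 150 mm high. Origin at the centre of its base.
- jar: Bystander: clear jar with a blue lid, 70 mm in diameter, 85 mm high. Origin at the centre of its base.
- cup: Bystander: sage-green measuring cup, 76 mm in diameter, 80 mm high. Origin at the centre of its base.
Not all that is in view belongs to the job. Leave any blue look-alike of the bottle alone.

How it is judged:
On the way, in this order (a step that is already met when the one before it is completed fails the run):
1. the bottle is held upside down, cap well below its base (tipped by more than 130 degrees) (angle between bottle's own z axis and vertical above 2.27 rad and contact force between bottle and the fingers above 0.5 N), for 0.2 s.
2. the bottle stands upright at rest on its pad again, let go (angle between bottle's own z axis and vertical below 0.1 rad and horizontal distance between bottle and pad below 0.03 m and height (world z) of bottle below 0.012 m and contact force between bottle and the fingers below 0.1 N and linear speed of bottle below 0.03 m/s), for 0.3 s.
At the end, for the whole second after the job is handed in: The fingers still hold the spatula out (contact force above 2 N), at rest, its head's front edge within 6 mm of the plane of the red posts along the pull; the bottle stands upright (within 0.1 rad) at rest and untouched on the pad, its centre within 30 mm of the pad's (all of step 2 and x of head_tip in the frame of mark between -0.006 and 0.006 m and contact force between collar and the fingers above 2 N and linear speed of collar below 0.01 m/s); the arm keeps its last pose, push and grip.
It fails at once if the bottle is dropped (falls faster than 0.5 m/s out of the fingers) (linear speed of bottle above 0.5 m/s and contact force between bottle and the fingers below 0.1 N).
It fails at once if the spatula is pulled more than 18 mm past the mark (x of head_tip in the frame of mark above 0.018 m).
It fails at once if a bystander (whisk, loose spatula, carton, glue, jar or cup) is moved by more than 30 mm (distance of any of whisk, spatula, carton, glue, jar, cup from where it was at the start of the episode above 0.03 m).
It also fails if it takes over 72 s, if anything falls off the work surface, if the arm or the gripper's body presses on something with over 40 N, if the wrist force passes 120 N, or if a joint passes its speed limit or range.

## Working session

There is one attempt and no reset: what is moved stays moved. The work goes in short steps, Python scripts to look and compute and a tool call to move; the robot and the scene stay as the last step left them, time stands still between calls to the robot, and variables do not carry over. Pictures are saved under pics/ and viewed, at most 10 in all, crops included, and the job is handed in when it is done.

Besides the shell and the picture viewer there is one more tool, called after "Emit:" as name([rows], argument=value, ...), one row to a line, values as JSON. servo_tool: Moves the arm, as the interface text tells. Its arguments: {"type":"object","properties":{"plan":{"type":"array","items":{"type":"array","items":{"type":"number"}}},"force":{"type":"number"}},"required":["plan"]}

```bash
mkdir -p pics
cat > h.py <<'E'
import numpy as np, cv2
from station import ctrl
from scipy.spatial.transform import Rotation as R
def cloud(c):
    h,w=c["z_map"].shape
    u,v=np.meshgrid(np.arange(w),np.arange(h))
    p=cv2.undistortPoints(np.stack([u,v],-1).reshape(-1,1,2).astype(float),np.array(c["mtx"]),np.array(c["dist"])).reshape(h,w,2)
    z=c["z_map"]; P=np.stack([p[...,0]*z,-p[...,1]*z,-z,np.ones_like(z)],-1)@np.array(c["pose"]).T
    P=P[...,:3]; P[z==0]=np.nan
    return P
def save(c,n): cv2.imwrite("pics/"+n,c["pixels"][...,::-1])
E
python3 - <<'E'
from h import *
for n in("scene","top"):
    c=ctrl.camera(n); save(c,n+"0.png"); np.savez(n+"0.npz",**c)
    print(n,np.array(c["pose"]).round(3).tolist())
o=ctrl.get_obs();print({k:np.round(v,3).tolist() for k,v in o.items()})
E
```

```text
scene [[-0.811, -0.463, 0.358, 1.007], [0.585, -0.626, 0.516, 0.671], [-0.014, 0.628, 0.778, 1.084], [0.0, 0.0, 0.0, 1.0]]
top [[-0.007, 0.993, -0.115, 0.386], [-1.0, -0.007, 0.008, 0.005], [0.008, 0.116, 0.993, 1.657], [0.0, 0.0, 0.0, 1.0]]
{'time_s': 0.1, 'qpos': [-1.396, 0.3, 1.522, 0.0, 1.321, -0.067], 'joint_vel': [0.0, 0.001, -0.001, 0.002, -0.002, 0.0], 'tau': [0.002, -53.264, -35.328, 0.071, 0.023, -0.0], 'ee_pos': [0.132, -0.534, 0.205], 'eef_rot': [-3.141, -0.0, 0.242], 'force': [0.293, 0.504, 0.337], 'moment': [-0.012, 0.0, 0.049], 'grip_force': 0.0, 'grip_width': 0.094}
```

View pics/scene0.png

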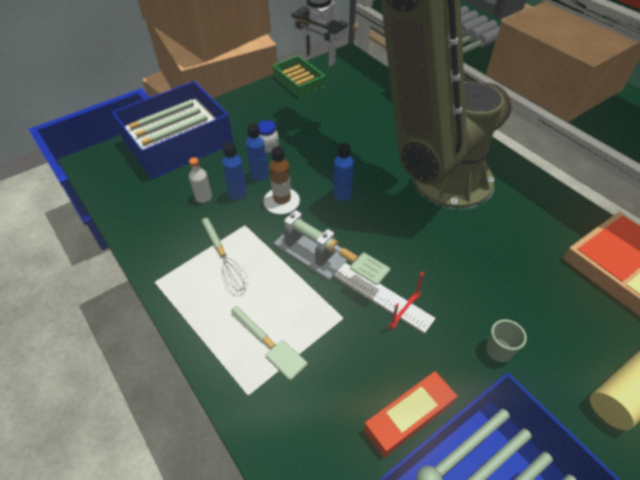

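View pics/top0.png

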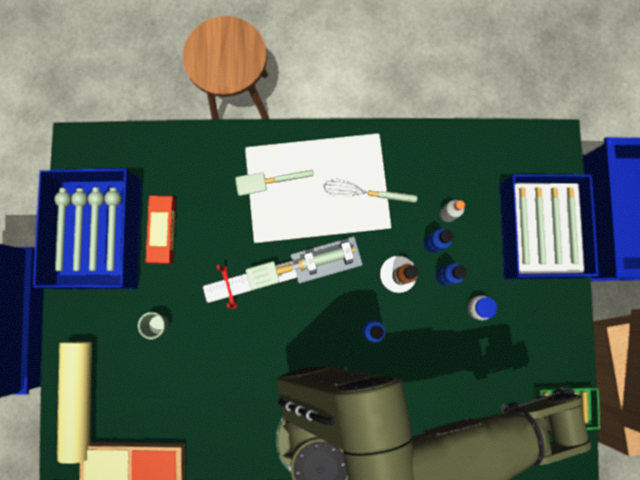

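The scene view shows the amber bottle on its pad at (280,178). Blue look-alikes stand at (234,172), (257,153) and (343,172). The spatula is in the jig around (325,250), with its brass collar near (345,256), its head at (370,267) and the red posts at (393,315)/(421,283). In the top view the bottle is at (407,272), the pad at (399,274), the collar at (285,268) and the mark at (229,287). Only the bottle at (280,178) in the scene view is amber, so I choose it.

Run:
```python
from h import *
S=dict(np.load("scene0.npz"));T=dict(np.load("top0.npz"))
def circ(xy):
    A=np.c_[2*xy,np.ones(len(xy))];s=np.linalg.lstsq(A,(xy**2).sum(1),rcond=None)[0];return s[:2],np.sqrt(s[2]+s[:2]@s[:2])
for n,c in(("scene",S),("top",T)):
    P=cloud(c);hsv=cv2.cvtColor(c["pixels"],cv2.COLOR_RGB2HSV).astype(int);H,Sa,V=[hsv[...,i] for i in range(3)]
    print(n)
    box=(200,310,140,220) if n=="scene" else (375,425,245,305)
    x0,x1,y0,y1=box if n=="top" else (255,305,140,220)
    m=np.zeros(H.shape,bool);m[y0:y1,x0:x1]=1
    pad=m&(Sa<50)&(V>130)&(np.abs(P[...,2]-.005)<.008)
    if pad.sum():
        hull=cv2.convexHull(P[pad][:,:2].astype(np.float32));print("pad",pad.sum(),cv2.minEnclosingCircle(hull),P[pad][:,2].mean())
    b=m&(P[...,2]>.03);q=P[b]
    for lo,hi in((.03,.07),(.07,.1),(.1,.135),(.165,.187),(.187,.2)):
        k=(q[:,2]>lo)&(q[:,2]<hi)
        if k.sum()>10: print("bottle z",lo,k.sum(),q[k].mean(0).round(4),[np.round(t,4) for t in circ(q[k][:,:2])])
    red=((H<6)|(H>174))&(Sa>150)&(V>90)
    r=np.zeros(H.shape,bool)
    if n=="top": r[255:315,210:245]=1
    else: r[260:335,380:430]=1
    q=P[red&r]; q=q[np.isfinite(q[:,0])];
    print("red n",len(q),"z",q[:,2].min().round(3),q[:,2].max().round(3))
    lab=q[:,2]>.03
    Q=q[lab];
    if len(Q)>4:
        _,l,ce=cv2.kmeans(Q.astype(np.float32),2,None,(3,50,1e-5),5,cv2.KMEANS_PP_CENTERS);print("posts",ce.round(4),np.bincount(l.ravel()), np.linalg.norm(ce[0,:2]-ce[1,:2]))
    k=(q[:,2]<.03)
    if k.any():print("bar",q[k].mean(0).round(4))
    g=np.zeros(H.shape,bool)
    if n=="top": g[230:300,240:360]=1
    else: g[205:290,280:395]=1
    green=g&(H>30)&(H<80)&(Sa>25)&(Sa<130)&(V>110)&(P[...,2]>.07)&(P[...,2]<.12)
    brass=g&(H>8)&(H<24)&(Sa>100)&(V>90)&(P[...,2]>.07)&(P[...,2]<.12)
    for nm,mm in(("green",green),("brass",brass)):
        nl,L,st,_=cv2.connectedComponentsWithStats(mm.astype(np.uint8))
        for i in range(1,nl):
            if st[i,4]>15:
                q=P[L==i];rc=cv2.minAreaRect(q[:,:2].astype(np.float32));print(nm,st[i],q.mean(0).round(4),"zmax",np.percentile(q[:,2],95).round(4),np.round(rc[0],4),np.round(rc[1],4),round(rc[2],1))
def crop(c,x0,x1,y0,y1): return cv2.resize(c["pixels"][y0:y1,x0:x1,::-1],(400,400),interpolation=cv2.INTER_CUBIC)
cv2.imwrite("pics/crop.png",np.hstack([crop(S,230,350,130,250),crop(T,370,450,230,310)]))
```

```text
scene
pad 500 ((0.49447524547576904, -0.23743091523647308), 0.06773259490728378) 0.002551311489330708
bottle z 0.03 359 [ 0.4737 -0.3131  0.049 ] [array([ 0.3574, -0.2989]), np.float64(0.1519)]
bottle z 0.07 247 [ 0.4925 -0.2759  0.0853] [array([ 0.5347, -0.2722]), np.float64(0.085)]
bottle z 0.1 376 [ 0.503  -0.233   0.1164] [array([ 0.6721, -0.2565]), np.float64(0.2006)]
bottle z 0.165 75 [ 0.4903 -0.2375  0.1771] [array([ 0.4845, -0.2475]), np.float64(0.0163)]
bottle z 0.187 100 [ 0.4853 -0.2475  0.192 ] [array([ 0.4848, -0.2481]), np.float64(0.0133)]
red n 151 z -0.004 0.107
posts [[0.5073 0.2876 0.0411]
 [0.4    0.2552 0.1036]] [9 9] 0.112014055
bar [0.4513 0.2705 0.0159]
green [293 219  29  22 289] [ 0.542  -0.0321  0.1001] zmax 0.1057 [ 0.5392 -0.0367] [0.042  0.0877] 5.1
green [325 238   9  10  35] [0.5216 0.0384 0.1001] zmax 0.1059 [0.5158 0.0372] [0.0367 0.0101] 15.8
green [351 253  40  31 673] [0.4849 0.1623 0.0927] zmax 0.0962 [0.4851 0.1586] [0.0632 0.0905] 15.8
brass [329 240   9  10  33] [0.5188 0.0514 0.1023] zmax 0.1067 [0.5172 0.0513] [0.0271 0.0089] 13.9
brass [341
[... 578 characters left out ...]
4819 -0.2533  0.195 ] [array([ 0.4822, -0.2531]), np.float64(0.0128)]
red n 169 z -0.007 0.111
posts [[0.3966 0.2514 0.0816]
 [0.5043 0.2813 0.0887]] [20 16] 0.11171225
bar [0.4524 0.2661 0.0144]
green [314 248  31  18 311] [ 0.5345 -0.034   0.1035] zmax 0.1107 [ 0.5352 -0.034 ] [0.0299 0.0855] 14.8
green [302 259   5  10  30] [0.5152 0.0357 0.1035] zmax 0.1104 [0.5152 0.0355] [0.0273 0.0083] 13.8
green [246 262  33  28 414] [0.4836 0.1571 0.0953] zmax 0.1013 [0.4816 0.1569] [0.0623 0.0849] 15.6
brass [299 259   5  11  29] [0.5124 0.0454 0.105 ] zmax 0.1098 [0.5125 0.0456] [0.0307 0.0078] 15.6
brass [277 265  15  10  97] [0.4992 0.0938 0.0999] zmax 0.1057 [0.5    0.0933] [0.0185 0.0441] 17.6
```

View pics/crop.png

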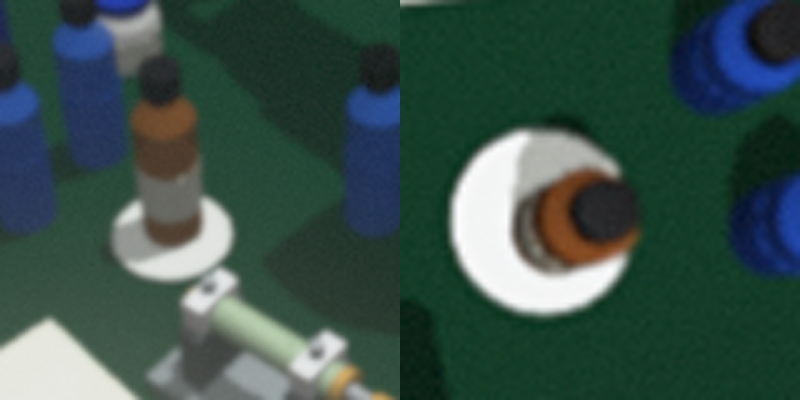

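The crops confirm the choice: the amber bottle with its paper label and black cap stands on the pale pad at (280,178), and its neighbours are blue. I take the bottle at about (0.484,-0.251). I'll grip it from above at z≈0.128 and pitch the tool up to invert it.

Emit:
servo_tool([
  [100, 0, 0, -0.025, 0, 0, -0.17],
  [100, 0, 0, -0.025, 0, 0, -0.17],
  [100, 0, 0, -0.025, 0, 0, -0.17],
  [100, 0, 0, -0.02, 0, 0, -0.17],
  [100, 0, 0, -0.01, 0, 0, -0.17],
  [100, 0.04, 0.018, 0, 0, 0, 0],
  [100, 0.04, 0.018, 0, 0, 0, 0],
  [100, 0.04, 0.018, 0, 0, 0, 0],
], force=40)

```text
time_s: 1.1
ee_pos: [0.2357, -0.4514, 0.3101]
eef_rot: [-3.141, -0.0, 1.091]
force: [0.1, -0.8, 0.0]
grip_width: 0.094
grip_force: 0.0
```

Emit:
servo_tool([
  [100, 0.045, 0.018, 0, 0, 0, 0],
  [100, 0.045, 0.018, 0, 0, 0, 0],
  [100, 0.045, 0.018, 0, 0, 0, 0],
  [100, 0.045, 0.018, 0, 0, 0, 0],
  [100, 0.045, 0.018, 0, 0, 0, 0],
  [100, 0.045, 0.018, 0, 0, 0, 0],
  [100, 0, 0, 0, 0, 0, 0],
  [100, 0, 0, 0, 0, 0, 0],
])

```text
time_s: 2.1
ee_pos: [0.4549, -0.2628, 0.3102]
eef_rot: [-3.141, 0.0, 1.092]
force: [-0.2, -0.3, 0.4]
grip_width: 0.094
grip_force: 0.0
```

```bash
cat >> h.py <<'E'
def to(target,rpy=None):
    "tool-frame shift and turn from the measured pose to the target"
    o=ctrl.get_obs(); M=R.from_euler("xyz",o["eef_rot"])
    print("pos",np.round(o["ee_pos"],4),"rpy",np.round(o["eef_rot"],3),"q",np.round(o["qpos"],3),"F",np.round(o["force"],1),"w",round(o["grip_width"],4),"gf",round(o["grip_force"],1),"t",round(o["time_s"],2))
    print("shift",M.inv().apply(np.array(target)-o["ee_pos"]).round(4))
    if rpy is not None: print("turn",(M.inv()*R.from_euler("xyz",rpy)).as_rotvec().round(4))
E
python3 - <<'E'
from h import *
to([.4837,-.2507,.109],[np.pi,0,1.092])
E
```

```text
pos [ 0.4549 -0.2628  0.3102] rpy [-3.141  0.     1.092] q [-0.593  0.186  1.421 -0.     1.535 -0.115] F [-0.2 -0.3  0.4] w 0.094 gf 0.0 t 2.1
shift [0.024  0.0201 0.2011]
turn [-0.0006  0.0001  0.    ]
```

Emit:
servo_tool([
  [100, 0.024, 0.02, 0, 0, 0, 0],
  [100, 0, 0, 0.03, 0, 0, 0],
  [100, 0, 0, 0.035, 0, 0, 0],
  [100, 0, 0, 0.035, 0, 0, 0],
  [100, 0, 0, 0.035, 0, 0, 0],
  [100, 0, 0, 0.035, 0, 0, 0],
  [100, 0, 0, 0.031, 0, 0, 0],
  [100, 0, 0, 0, 0, 0, 0],
])

```text
time_s: 3.1
ee_pos: [0.4824, -0.2509, 0.1079]
eef_rot: [-3.138, -0.0, 1.09]
force: [-0.1, 0.6, 0.0]
grip_width: 0.0941
grip_force: 0.0
```

Run:
```python
from h import *
to([.4837,-.2507,.109],[np.pi,0,1.092])
c=ctrl.camera("scene");cv2.imwrite("pics/pre.png",cv2.resize(c["pixels"][60:240,180:420,::-1],(800,600)))
```

```text
pos [ 0.4824 -0.2509  0.1079] rpy [-3.138 -0.     1.09 ] q [-0.547  0.389  1.642 -0.     1.115 -0.066] F [-0.1  0.6  0. ] w 0.0941 gf 0.0 t 3.1
shift [ 0.0007  0.001  -0.0011]
turn [-0.0038 -0.0001 -0.0018]
```

View pics/pre.png

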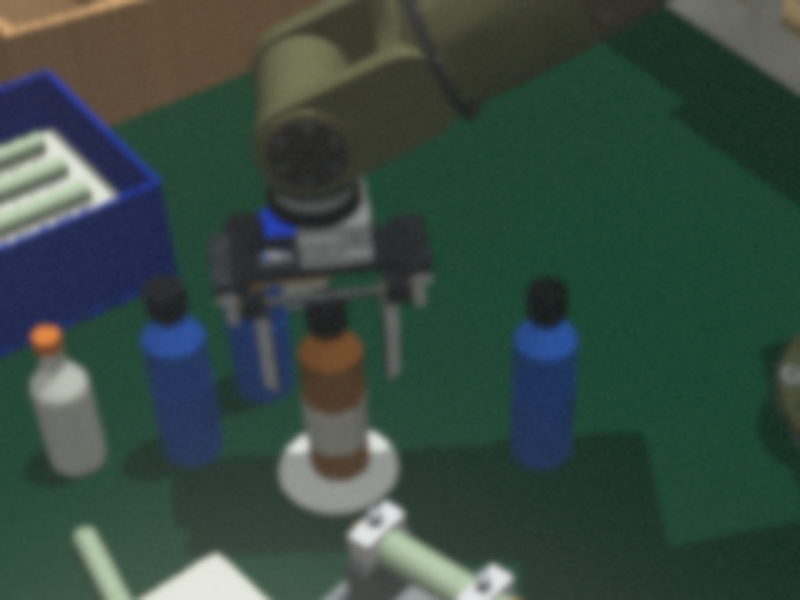

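The crop shows the fingers astride the amber bottle, with tips at (270,388) and (393,375) and the bottle centred at (330,380). No neighbour is touched. Next I close and lift.

Emit:
servo_tool([
  [0, 0, 0, 0, 0, 0, 0],
  [0, 0, 0, 0, 0, 0, 0],
  [0, 0, 0, 0, 0, 0, 0],
  [0, 0, 0, 0, 0, 0, 0],
  [0, 0, 0, 0, 0, 0, 0],
  [0, 0, 0, 0, 0, 0, 0],
  [0, 0, 0, 0, 0, 0, 0],
  [0, 0, 0, 0, 0, 0, 0],
], force=40)

```text
time_s: 4.15
ee_pos: [0.484, -0.2505, 0.1097]
eef_rot: [3.142, 0.0, 1.092]
force: [-2.2, 2.1, 5.4]
grip_width: 0.0554
grip_force: 40.0
```

Run:
```python
from h import *
to([.4837,-.2507,.109],[np.pi,0,1.092])
# fit in-plane arm geometry: radial/height vs joints (tool down in all)
D=[([-1.396,.3,1.521,1.321],[.132,-.534,.205]),([-.593,.186,1.421,1.535],[.4549,-.2628,.3102]),([-.547,.389,1.642,1.115],[.4824,-.2509,.1079])]
for q,p in D: print(np.hypot(*p[:2]).round(4), p[2], np.sin(q[1]).round(4),np.sin(q[1]+q[2]).round(4),np.cos(q[1]).round(4),np.cos(q[1]+q[2]).round(4), (np.arctan2(p[1],p[0])-q[0]).round(3))
```

```text
pos [ 0.484  -0.2505  0.1097] rpy [3.142 0.    1.092] q [-0.545  0.387  1.64  -0.     1.115 -0.066] F [-2.2  2.1  5.4] w 0.0554 gf 40.0 t 4.15
shift [-0.0003 -0.0002  0.0007]
turn [ 0.      0.     -0.0002]
0.5501 0.205 0.2955 0.9689 0.9553 -0.2476 0.068
0.5254 0.3102 0.1849 0.9993 0.9828 -0.0362 0.069
0.5437 0.1079 0.3793 0.896 0.9253 -0.4441 0.067
```

Emit:
servo_tool([
  [0, 0, 0, -0.01, 0, 0, 0],
  [0, 0, 0, -0.02, 0, 0, 0],
  [0, 0, 0, -0.04, 0, 0, 0],
  [0, 0, 0, -0.045, 0, 0, 0],
  [0, 0, 0, -0.045, 0, 0, 0],
  [0, 0, 0, -0.045, 0, 0, 0],
  [0, 0, 0, -0.045, 0, 0, 0],
  [0, 0, 0, -0.04, 0, 0, 0],
])

```text
time_s: 5.15
ee_pos: [0.4838, -0.2503, 0.4014]
eef_rot: [3.141, 0.0, 1.092]
force: [0.9, -0.7, -4.4]
grip_width: 0.0554
grip_force: 40.0
```

Emit:
servo_tool([
  [0, 0.02, 0, -0.01, 0, 0.08, 0],
  [0, 0.03, 0, 0, 0, 0.1, 0],
  [0, 0, 0, 0, 0, 0, 0],
  [0, 0, 0, 0, 0, 0, 0],
  [0, 0, 0, 0, 0, 0, 0],
  [0, 0, 0, 0, 0, 0, 0],
  [0, 0, 0, 0, 0, 0, 0],
  [0, 0, 0, 0, 0, 0, 0],
])

```text
time_s: 6.15
ee_pos: [0.507, -0.2062, 0.4118]
eef_rot: [3.142, -0.18, 1.092]
force: [-0.0, -0.1, -2.2]
grip_width: 0.056
grip_force: 40.0
```

Run:
```python
from h import *
to([.4837,-.2507,.109],[np.pi,0,1.092])
```

```text
pos [ 0.507  -0.2062  0.4118] rpy [ 3.142 -0.18   1.092] q [-0.542  0.23   1.152  0.183  1.768 -0.028] F [-0.  -0.1 -2.2] w 0.056 gf 40.0 t 6.15
shift [-1.036e-01 -2.000e-04  2.890e-01]
turn [ 0.     -0.1798 -0.0002]
```

q4 grows towards +π and q1 stays put, so this arc about the wrist works. I continue the turn.

Emit:
servo_tool([
  [0, 0.022, 0, 0, 0, 0.08, 0],
  [0, 0.04, 0, 0, 0, 0.15, 0],
  [0, 0.046, 0, 0, 0, 0.17, 0],
  [0, 0.046, 0, 0, 0, 0.17, 0],
  [0, 0.046, 0, 0, 0, 0.17, 0],
  [0, 0.046, 0, 0, 0, 0.17, 0],
  [0, 0.046, 0, 0, 0, 0.17, 0],
  [0, 0.046, 0, 0, 0, 0.17, 0],
])

```text
time_s: 7.15
ee_pos: [0.6168, 0.0052, 0.6233]
eef_rot: [-3.138, -1.435, 1.089]
force: [0.4, 0.2, -2.3]
grip_width: 0.0553
grip_force: 40.0
```

Emit:
servo_tool([
  [0, 0.046, 0, 0, 0, 0.17, 0],
  [0, 0.046, 0, 0, 0, 0.17, 0],
  [0, 0.046, 0, 0, 0, 0.17, 0],
  [0, 0.046, 0, 0, 0, 0.17, 0],
  [0, 0.046, 0, 0, 0, 0.17, 0],
  [0, 0.046, 0, 0, 0, 0.17, 0],
  [0, 0.04, 0, 0, 0, 0.15, 0],
  [0, 0.022, 0, 0, 0, 0.08, 0],
])

```text
time_s: 8.15
ee_pos: [0.5591, -0.1056, 0.9135]
eef_rot: [0.0, -0.458, -2.05]
force: [-0.6, -0.3, -1.9]
grip_width: 0.0554
grip_force: 40.0
```

Emit:
servo_tool([
  [0, 0, 0, 0, 0, 0, 0],
  [0, 0, 0, 0, 0, 0, 0],
  [0, 0, 0, 0, 0, 0, 0],
  [0, 0, 0, 0, 0, 0, 0],
  [0, 0, 0, 0, 0, 0, 0],
  [0, 0, 0, 0, 0, 0, 0],
  [0, 0, 0, 0, 0, 0, 0],
  [0, 0, 0, 0, 0, 0, 0],
])

```text
time_s: 9.15
ee_pos: [0.5596, -0.105, 0.9129]
eef_rot: [0.0, -0.462, -2.05]
force: [0.4, -0.1, -3.3]
grip_width: 0.0555
grip_force: 40.0
```

Run:
```python
from h import *
to([.4837,-.2507,.40],[np.pi,0,1.092])
print(R.from_euler("xyz",ctrl.get_obs()["eef_rot"]).as_matrix()[:,2])
c=ctrl.camera("scene");save(c,"flip.png")
c=ctrl.camera("top");P=cloud(c)
hsv=cv2.cvtColor(c["pixels"],cv2.COLOR_RGB2HSV)
m=(hsv[...,1]<50)&(hsv[...,2]>90)&(np.abs(P[...,2]-.005)<.009)&(np.hypot(P[...,0]-.49,P[...,1]+.248)<.075)
cn=max(cv2.findContours(m.astype(np.uint8),0,1)[0],key=cv2.contourArea)
q=np.array([P[v,u,:2] for u,v in cn[:,0]]);print("pad top",cv2.minEnclosingCircle(q.astype(np.float32)),cv2.fitEllipse(q.astype(np.float32)),m.sum())
```

```text
pos [ 0.5596 -0.105   0.9129] rpy [ 0.    -0.462 -2.05 ] q [-0.465  0.232  1.166  2.674  1.41   0.065] F [ 0.4 -0.1 -3.3] w 0.0555 gf 40.0 t 9.15
shift [-8.140e-02 -2.000e-04 -5.324e-01]
turn [ 3.00e-04 -2.68e+00 -1.00e-04]
[0.20527662 0.39526951 0.89533431]
pad top ((0.4858538508415222, -0.28575652837753296), 0.021187657490372658) ((0.4862654507160187, -0.28871795535087585), (0.02354172058403492, 0.04002924636006355), 168.17013549804688) 93
```

View pics/flip.png

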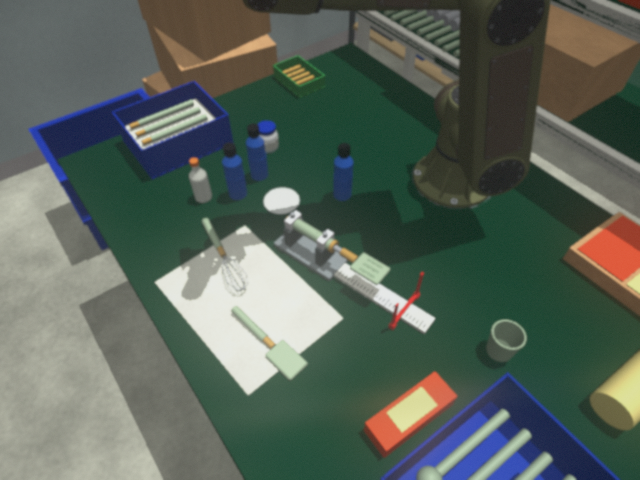

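The bottle is out of view above, held inverted at 153°. The bare pad shows whole at (281,200) and the bystanders are unmoved. Next I measure the pad and turn back.

Run:
```python
from h import *
im=cv2.imread("pics/flip.png");hsv=cv2.cvtColor(im,cv2.COLOR_BGR2HSV)
c=dict(np.load("scene0.npz"))
m=np.zeros((480,640),np.uint8);m[180:222,255:308]=((hsv[...,1]<70)&(hsv[...,2]>120))[180:222,255:308]
cn=max(cv2.findContours(m,0,1)[0],key=cv2.contourArea)[:,0].astype(float)
p=cv2.undistortPoints(cn.reshape(-1,1,2),c["mtx"],c["dist"]).reshape(-1,2)
d=np.c_[p[:,0],-p[:,1],-np.ones(len(p))]@c["pose"][:3,:3].T;o=c["pose"][:3,3]
q=(o+d*((.005-o[2])/d[:,2])[:,None])[:,:2].astype(np.float32)
print(cn.mean(0),cv2.minEnclosingCircle(q),cv2.fitEllipse(q))
```

```text
[285.13636364 205.65909091] ((0.49123165011405945, -0.2164141833782196), 0.08477496355772018) ((0.4919446110725403, -0.23032242059707642), (0.10445620864629745, 0.1572284996509552), 176.94883728027344)
```

Emit:
servo_tool([
  [0, -0.022, 0, 0, 0, -0.08, 0],
  [0, -0.04, 0, 0, 0, -0.15, 0],
  [0, -0.046, 0, 0, 0, -0.17, 0],
  [0, -0.046, 0, 0, 0, -0.17, 0],
  [0, -0.046, 0, 0, 0, -0.17, 0],
  [0, -0.046, 0, 0, 0, -0.17, 0],
  [0, -0.046, 0, 0, 0, -0.17, 0],
  [0, -0.046, 0, 0, 0, -0.17, 0],
])

```text
time_s: 10.25
ee_pos: [0.6379, 0.0458, 0.6432]
eef_rot: [-3.141, -1.424, 1.092]
force: [0.6, 1.4, -2.9]
grip_width: 0.0556
grip_force: 40.0
```

Emit:
servo_tool([
  [0, -0.046, 0, 0, 0, -0.17, 0],
  [0, -0.046, 0, 0, 0, -0.17, 0],
  [0, -0.046, 0, 0, 0, -0.17, 0],
  [0, -0.046, 0, 0, 0, -0.17, 0],
  [0, -0.046, 0, 0, 0, -0.17, 0],
  [0, -0.046, 0, 0, 0, -0.17, 0],
  [0, -0.046, 0, 0, 0, -0.17, 0],
  [0, -0.03, 0, 0, 0, -0.11, 0],
])

```text
time_s: 11.25
ee_pos: [0.5391, -0.1442, 0.3955]
eef_rot: [-3.141, -0.126, 1.092]
force: [0.1, 0.4, -2.9]
grip_width: 0.0555
grip_force: 40.0
```

Emit:
servo_tool([
  [0, -0.03, 0, 0, 0, -0.11, 0],
  [0, 0, 0, 0, 0, 0, 0],
  [0, 0, 0, 0, 0, 0, 0],
  [0, 0, 0, 0, 0, 0, 0],
  [0, 0, 0, 0, 0, 0, 0],
  [0, 0, 0, 0, 0, 0, 0],
  [0, 0, 0, 0, 0, 0, 0],
  [0, 0, 0, 0, 0, 0, 0],
])

```text
time_s: 12.25
ee_pos: [0.526, -0.1696, 0.3922]
eef_rot: [3.142, -0.02, 1.092]
force: [-0.2, 0.3, -3.4]
grip_width: 0.0556
grip_force: 40.0
```

Run:
```python
from h import *
to([.487,-.247,.1097],[np.pi,0,1.092])
for n in("scene","top"):
    c=ctrl.camera(n);P=cloud(c);hsv=cv2.cvtColor(c["pixels"],cv2.COLOR_RGB2HSV)
    e=np.array(ctrl.get_obs()["ee_pos"])
    m=(hsv[...,0]<16)&(hsv[...,1]>90)&(hsv[...,2]>50)&(np.hypot(P[...,0]-e[0],P[...,1]-e[1])<.06)&(P[...,2]>.15)
    q=P[m];print(n,m.sum(),q.mean(0) if len(q) else "",q[:,2].min() if len(q) else "")
    if n=="scene":cv2.imwrite("pics/back.png",c["pixels"][20:260,160:480,::-1].repeat(2,0).repeat(2,1))
```

```text
pos [ 0.526  -0.1696  0.3922] rpy [ 3.142 -0.02   1.092] q [-0.388  0.243  1.17   0.02   1.727  0.094] F [-0.2  0.3 -3.4] w 0.0556 gf 40.0 t 12.25
shift [-0.0923  0.0011  0.2807]
turn [ 0.     -0.0201 -0.0002]
scene 702 [ 0.53750187 -0.15358987  0.39942639] 0.29403022610483376
top 0
```

View pics/back.png

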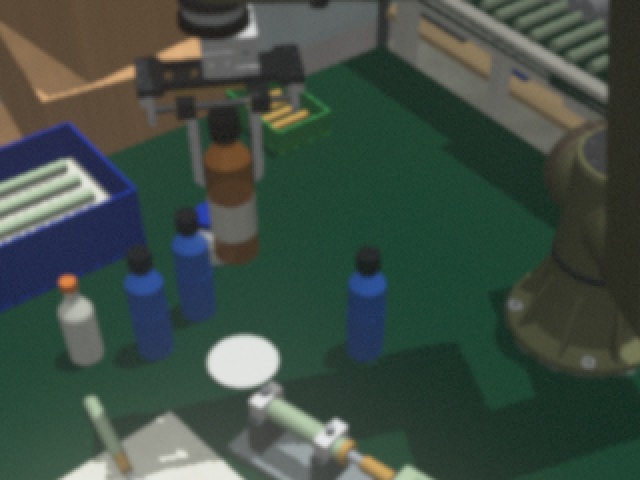

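The bottle hangs upright again in the fingers, (232,190) in the crop and leaning slightly in the image. The bare pad is at (243,361), unobstructed. I check the bottle's tilt and remeasure the pad without the clamp pixels.

```bash
cat > m.py <<'E'
from h import *
from scipy.optimize import least_squares
def axis(P,m,r):
    "axis of a vertical cylinder of known radius seen as depth points"
    q=P[m]; q=q[np.isfinite(q[:,0])]; z0=q[:,2].mean()
    f=lambda s:np.hypot(q[:,0]-s[0]-s[2]*(q[:,2]-z0),q[:,1]-s[1]-s[3]*(q[:,2]-z0))-r
    g=q.mean(0)
    s=least_squares(f,[g[0]-.015,g[1]-.01,0,0],loss="soft_l1",f_scale=.002)
    return s.x.round(4),z0.round(4),len(q),np.std(f(s.x)).round(4)
E
python3 - <<'E'
from m import *
c=ctrl.camera("scene");P=cloud(c);hsv=cv2.cvtColor(c["pixels"],cv2.COLOR_RGB2HSV)
e=ctrl.get_obs()["ee_pos"]
m=np.zeros((480,640),np.uint8);m[180:214,258:306]=((hsv[...,1]<60)&(hsv[...,2]>120))[180:214,258:306]
m=cv2.morphologyEx(m,2,np.ones((5,5)))
cn=max(cv2.findContours(m,0,1)[0],key=cv2.contourArea)[:,0].astype(float)
p=cv2.undistortPoints(cn.reshape(-1,1,2),np.array(c["mtx"]),np.array(c["dist"])).reshape(-1,2)
Mx=np.array(c["pose"]);d=np.c_[p[:,0],-p[:,1],-np.ones(len(p))]@Mx[:3,:3].T;o=Mx[:3,3]
q=(o+d*((.005-o[2])/d[:,2])[:,None])[:,:2].astype(np.float32)
print("pad",cv2.boundingRect(cn.astype(np.int32)),cv2.minEnclosingCircle(q),cv2.fitEllipse(q))
# bottle body below the fingers
near=(np.hypot(P[...,0]-e[0],P[...,1]-e[1])<.05)
b=near&(P[...,2]>.29)&(P[...,2]<.37)
print(axis(P,b,.028),P[b][:,2].min())
# sanity: same fit at the start, upright bottle
c0=dict(np.load("scene0.npz"));P0=cloud(c0)
b0=(np.hypot(P0[...,0]-.484,P0[...,1]+.2505)<.05)&(P0[...,2]>.02)&(P0[...,2]<.13)
print(axis(P0,b0,.028))
E
```

```text
pad (263, 187, 37, 27) ((0.49118950963020325, -0.24089014530181885), 0.060431066900491714) ((0.4914434254169464, -0.24244807660579681), (0.11153844743967056, 0.11469108611345291), 0.7551773190498352)
(array([ 0.5261, -0.1687,  0.0025, -0.0232]), np.float64(0.3304), 623, np.float64(0.0016)) 0.29007474583260084
(array([ 0.4839, -0.2494,  0.0012, -0.0039]), np.float64(0.0768), 508, np.float64(0.0017))
```

The tilt matches the tool's own 0.02 rad, so nothing slipped. The pad centre is about (0.491,-0.243). Next I go over it and lower.

Emit:
servo_tool([
  [0, -0.02, 0, 0, 0, -0.02, 0],
  [0, -0.04, 0.0012, 0, 0, 0, 0],
  [0, -0.0226, 0.0012, 0, 0, 0, 0],
  [0, 0, 0, 0.02, 0, 0, 0],
  [0, 0, 0, 0.04, 0, 0, 0],
  [0, 0, 0, 0.04, 0, 0, 0],
  [0, 0, 0, 0.04, 0, 0, 0],
  [0, 0, 0, 0.03, 0, 0, 0],
])

```text
time_s: 13.4
ee_pos: [0.489, -0.2448, 0.2201]
eef_rot: [-3.14, 0.001, 1.092]
force: [-0.2, -1.1, -3.4]
grip_width: 0.0556
grip_force: 40.0
```

Emit:
servo_tool([
  [0, 0, 0, 0.03, 0, 0, 0],
  [0, 0, 0, 0.03, 0, 0, 0],
  [0, 0, 0, 0.02, 0, 0, 0],
  [0, 0, 0, 0.01, 0, 0, 0],
  [0, 0, 0, 0.01, 0, 0, 0],
  [0, 0, 0, 0, 0, 0, 0],
  [0, 0, 0, 0, 0, 0, 0],
  [0, 0, 0, 0, 0, 0, 0],
])

```text
time_s: 14.4
ee_pos: [0.4903, -0.2442, 0.1223]
eef_rot: [3.141, 0.0, 1.092]
force: [-0.5, 0.7, -3.0]
grip_width: 0.0553
grip_force: 40.0
```

Run:
```python
from m import *
to([.490,-.244,.1105],[np.pi,0,1.092])
c=ctrl.camera("scene");P=cloud(c);e=ctrl.get_obs()["ee_pos"]
b=(np.hypot(P[...,0]-e[0],P[...,1]-e[1])<.04)&(P[...,2]>.03)&(P[...,2]<.1)
print(axis(P,b,.028))
```

```text
pos [ 0.4903 -0.2442  0.1223] rpy [3.141 0.    1.092] q [-0.529  0.377  1.622 -0.     1.142 -0.05 ] F [-0.5  0.7 -3. ] w 0.0553 gf 40.0 t 14.4
shift [ 0.     -0.0003  0.0118]
turn [ 0.0009  0.0001 -0.0001]
(array([ 0.4908, -0.2433,  0.0263,  0.0132]), np.float64(0.0663), 312, np.float64(0.0018))
```

Emit:
servo_tool([
  [0, 0, 0, 0.006, 0, 0, 0],
  [0, 0, 0, 0.003, 0, 0, 0],
  [0, 0, 0, 0.0015, 0, 0, 0],
  [0, 0, 0, 0.001, 0, 0, 0],
  [0, 0, 0, 0, 0, 0, 0],
  [0, 0, 0, 0, 0, 0, 0],
  [0, 0, 0, 0, 0, 0, 0],
  [0, 0, 0, 0, 0, 0, 0],
])

```text
time_s: 15.45
ee_pos: [0.4901, -0.2441, 0.1103]
eef_rot: [3.142, 0.0, 1.092]
force: [1.1, -0.3, -2.4]
grip_width: 0.0553
grip_force: 40.0
```

Emit:
servo_tool([
  [0, 0, 0, 0.0005, 0, 0, 0],
  [0, 0, 0, 0, 0, 0, 0],
  [0, 0, 0, 0.0005, 0, 0, 0],
  [0, 0, 0, 0, 0, 0, 0],
  [0, 0, 0, 0, 0, 0, 0],
  [0, 0, 0, 0, 0, 0, 0],
  [0, 0, 0, 0, 0, 0, 0],
  [0, 0, 0, 0, 0, 0, 0],
])

```text
time_s: 16.45
ee_pos: [0.4901, -0.2441, 0.1096]
eef_rot: [3.141, 0.0, 1.092]
force: [-3.1, 2.6, 5.8]
grip_width: 0.0555
grip_force: 40.0
```

The force pattern equals the one at pick-up, so the bottle is standing. I release and rise.

Emit:
servo_tool([
  [61, 0, 0, 0, 0, 0, 0],
  [65, 0, 0, 0, 0, 0, 0],
  [75, 0, 0, 0, 0, 0, 0],
  [100, 0, 0, 0, 0, 0, 0],
  [100, 0, 0, 0, 0, 0, 0],
  [100, 0, 0, 0, 0, 0, 0],
  [100, 0, 0, 0, 0, 0, 0],
  [100, 0, 0, 0, 0, 0, 0],
])

```text
time_s: 17.45
ee_pos: [0.49, -0.2441, 0.1093]
eef_rot: [3.142, -0.0, 1.092]
force: [-0.3, -0.9, 0.2]
grip_width: 0.0941
grip_force: 0.0
```

Emit:
servo_tool([
  [100, 0, 0, -0.01, 0, 0, 0],
  [100, 0, 0, -0.02, 0, 0, 0],
  [100, 0, 0, -0.03, 0, 0, 0],
  [100, 0, 0, -0.04, 0, 0, 0],
  [100, 0, 0, -0.04, 0, 0, 0],
  [100, 0, 0, -0.04, 0, 0, 0],
  [100, 0, 0, -0.02, 0, 0, 0],
  [100, 0, 0, 0, 0, 0, 0],
])

```text
time_s: 18.45
ee_pos: [0.4903, -0.2442, 0.311]
eef_rot: [3.138, 0.0, 1.092]
force: [-0.3, 0.1, -0.1]
grip_width: 0.0939
grip_force: 0.0
```

Run:
```python
from m import *
to([.490,-.244,.1105],[np.pi,0,1.092])
c=ctrl.camera("scene");P=cloud(c)
b=(np.hypot(P[...,0]-.49,P[...,1]+.244)<.045)&(P[...,2]>.02)&(P[...,2]<.13)
print(axis(P,b,.028))
k=(np.hypot(P[...,0]-.49,P[...,1]+.244)<.02)&(P[...,2]>.15)&(P[...,2]<.21);print("cap",P[k].mean(0),P[k][:,2].max())
```

```text
pos [ 0.4903 -0.2442  0.311 ] rpy [3.138 0.    1.092] q [-0.529  0.236  1.359 -0.     1.543 -0.05 ] F [-0.3  0.1 -0.1] w 0.0939 gf 0.0 t 18.45
shift [ 1.000e-04 -1.000e-03  2.005e-01]
turn [ 0.0031  0.0002 -0.0002]
(array([ 0.4901, -0.2432,  0.0007, -0.0085]), np.float64(0.0772), 514, np.float64(0.0018))
cap [ 0.49403911 -0.2364416   0.17833429] 0.19679380219859144
```

The bottle stands upright in the middle of the pad and is free of the fingers. Next is the collar, at about (0.501,0.0955), with the tool yaw along the jig at 1.84.

Emit:
servo_tool([
  [100, 0, 0, 0, 0, 0, -0.15],
  [100, 0, 0, 0, 0, 0, -0.15],
  [100, 0, 0, 0, 0, 0, -0.15],
  [100, 0, 0, 0, 0, 0, -0.15],
  [100, 0, 0, 0, 0, 0, -0.148],
  [100, 0.04, 0.013, 0, 0, 0, 0],
  [100, 0.05, 0.015, 0, 0, 0, 0],
  [100, 0.05, 0.015, 0, 0, 0, 0],
])

```text
time_s: 19.5
ee_pos: [0.4937, -0.0962, 0.3079]
eef_rot: [-3.14, -0.001, 1.839]
force: [1.0, -0.1, 0.4]
grip_width: 0.0937
grip_force: 0.0
```

Emit:
servo_tool([
  [100, 0.05, 0.015, 0, 0, 0, 0],
  [100, 0.05, 0.015, 0, 0, 0, 0],
  [100, 0.05, 0.015, 0, 0, 0, 0],
  [100, 0.03, 0.01, 0, 0, 0, 0],
  [100, 0, 0, 0, 0, 0, 0],
  [100, 0, 0, 0, 0, 0, 0],
  [100, 0, 0, 0, 0, 0, 0],
  [100, 0, 0, 0, 0, 0, 0],
])

```text
time_s: 20.5
ee_pos: [0.4995, 0.0897, 0.3092]
eef_rot: [-3.142, 0.0, 1.839]
force: [-0.0, 1.4, 0.5]
grip_width: 0.0939
grip_force: 0.0
```

Run:
```python
from h import *
to([.501,.0955,.071],[np.pi,0,1.843])
```

```text
pos [0.4995 0.0897 0.3092] rpy [-3.142  0.     1.839] q [ 0.106  0.144  1.472 -0.     1.525 -0.162] F [-0.   1.4  0.5] w 0.0939 gf 0.0 t 20.5
shift [0.0052 0.003  0.2382]
turn [-0.0001  0.     -0.0043]
```

Emit:
servo_tool([
  [100, 0.005, 0.003, 0.03, 0, 0, -0.004],
  [100, 0, 0, 0.04, 0, 0, 0],
  [100, 0, 0, 0.04, 0, 0, 0],
  [100, 0, 0, 0.04, 0, 0, 0],
  [100, 0, 0, 0.04, 0, 0, 0],
  [100, 0, 0, 0.03, 0, 0, 0],
  [100, 0, 0, 0.018, 0, 0, 0],
  [100, 0, 0, 0, 0, 0, 0],
])

```text
time_s: 21.5
ee_pos: [0.5005, 0.0957, 0.0703]
eef_rot: [-3.139, -0.0, 1.843]
force: [-0.6, -0.2, -0.4]
grip_width: 0.0941
grip_force: 0.0
```

Emit:
servo_tool([
  [0, 0, 0, 0, 0, 0, 0],
  [0, 0, 0, 0, 0, 0, 0],
  [0, 0, 0, 0, 0, 0, 0],
  [0, 0, 0, 0, 0, 0, 0],
  [0, 0, 0, 0, 0, 0, 0],
  [0, 0, 0, 0, 0, 0, 0],
  [0, 0, 0, 0, 0, 0, 0],
  [0, 0, 0, 0, 0, 0, 0],
], force=8)

```text
time_s: 22.5
ee_pos: [0.5004, 0.0959, 0.0712]
eef_rot: [-3.14, -0.0, 1.844]
force: [-5.5, -2.1, 2.5]
grip_width: 0.0221
grip_force: 8.0
```

Run:
```python
from h import *
to([.501,.0955,.071],[np.pi,0,1.843])
o=ctrl.get_obs();print("F tool",R.from_euler("xyz",o["eef_rot"]).inv().apply(o["force"]).round(1),np.round(o["moment"],2))
c=ctrl.camera("scene");cv2.imwrite("pics/grip.png",cv2.resize(c["pixels"][170:350,250:490,::-1],(800,600)))
```

```text
pos [0.5004 0.0959 0.0712] rpy [-3.14  -0.     1.844] q [ 0.118  0.37   1.768 -0.     1.005 -0.155] F [-5.5 -2.1  2.5] w 0.0221 gf 8.0 t 22.5
shift [-0.0006  0.0005  0.0002]
turn [-0.002  -0.      0.0009]
F tool [-0.5 -5.9 -2.5] [-0.31  0.89  0.03]
```

View pics/grip.png

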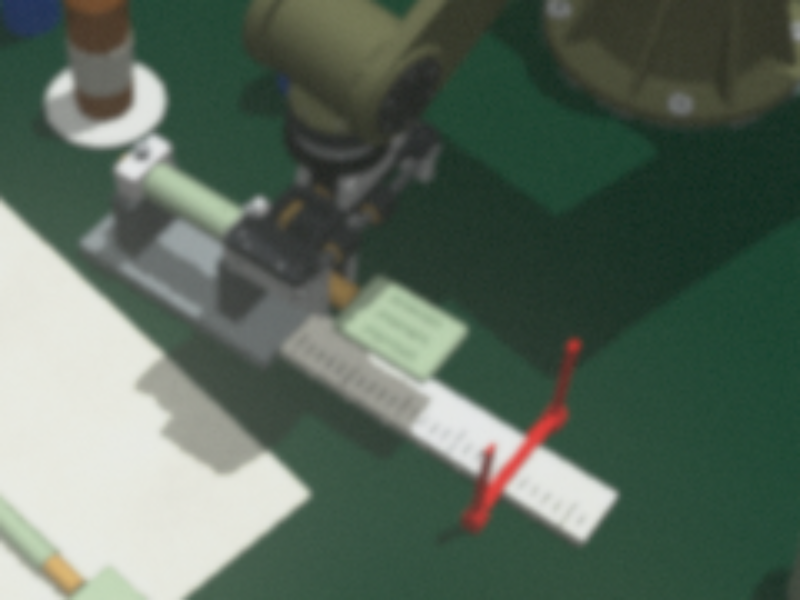

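The collar is held (22.1 mm opening); the brass end shows at (343,288) in the crop, the head at (405,328) and the posts at (487,490)/(570,375). I trim the side load, firm the grip and pull most of the way.

Emit:
servo_tool([
  [0, 0, -0.0005, 0, 0, 0, 0],
  [0, 0, 0, 0, 0, 0, 0],
  [0, 0, 0, 0, 0, 0, 0],
  [0, 0, 0, 0, 0, 0, 0],
  [0, 0.005, 0, 0, 0, 0, 0],
  [0, 0.005, 0, 0, 0, 0, 0],
  [0, 0.005, 0, 0, 0, 0, 0],
  [0, 0.005, 0, 0, 0, 0, 0],
], force=40)

```text
time_s: 23.55
ee_pos: [0.4951, 0.1149, 0.0711]
eef_rot: [-3.141, 0.001, 1.844]
force: [-2.4, -5.4, -0.3]
grip_width: 0.0211
grip_force: 40.0
```

Emit:
servo_tool([
  [0, 0.006, 0, 0, 0, 0, 0],
  [0, 0.006, 0, 0, 0, 0, 0],
  [0, 0.006, 0, 0, 0, 0, 0],
  [0, 0.006, 0, 0, 0, 0, 0],
  [0, 0.006, 0, 0, 0, 0, 0],
  [0, 0.005, 0, 0, 0, 0, 0],
  [0, 0, 0, 0, 0, 0, 0],
  [0, 0, 0, 0, 0, 0, 0],
])

```text
time_s: 24.55
ee_pos: [0.4858, 0.1484, 0.0712]
eef_rot: [-3.141, 0.001, 1.844]
force: [-1.6, -6.5, 0.9]
grip_width: 0.0213
grip_force: 40.0
```

```bash
cat > tip.py <<'E'
from h import *
o=ctrl.get_obs();M=R.from_euler("xyz",o["eef_rot"])
print("F tool",M.inv().apply(o["force"]).round(1),"pos",np.round(o["ee_pos"],4),"along",((np.array(o["ee_pos"])-[.5004,.0959,.0712])@M.as_matrix()[:,0]).round(4),o["grip_width"],o["time_s"])
U=None
for n in("scene","top"):
    c=ctrl.camera(n);P=cloud(c);hsv=cv2.cvtColor(c["pixels"],cv2.COLOR_RGB2HSV).astype(int);H,S,V=[hsv[...,i] for i in range(3)]
    near=np.hypot(P[...,0]-.46,P[...,1]-.24)<.13
    g=(H>30)&(H<80)&(S>25)&(S<130)&(V>100)&near&(np.abs(P[...,2]-.095)<.015)
    nl,L,st,_=cv2.connectedComponentsWithStats(g.astype(np.uint8));q=P[L==1+st[1:,4].argmax()]
    rc=cv2.minAreaRect(q[:,:2].astype(np.float32))
    box=cv2.boxPoints(rc)
    red=((H<6)|(H>174))&(S>150)&(V>80)&near&(P[...,2]>.025)&(P[...,2]<.115)
    Q=P[red];_,l,ce=cv2.kmeans(Q.astype(np.float32),2,None,(3,50,1e-5),5,cv2.KMEANS_PP_CENTERS)
    t=ce[1]-ce[0];t=t[:2]/np.linalg.norm(t[:2]);u=np.array([-t[1],t[0]]);u*=np.sign(u[1])
    a=np.radians(105.7);u2=np.array([np.cos(a),np.sin(a)]);mk=ce[:,:2].mean(0)
    s=(q[:,:2]-mk)@u2
    print(n,"head",np.round(rc[0],4),np.round(rc[1],4),"posts",ce.round(4).tolist(),np.linalg.norm(ce[0,:2]-ce[1,:2]).round(4),"u deg",np.degrees(np.arctan2(u[1],u[0])).round(1))
    print("  tip-mark: edge p99",np.percentile(s,99).round(4),"max",s.max().round(4),"centre+42.5",((np.array(rc[0])-mk)@u2+.0425).round(4))
E
python3 tip.py
```

```text
F tool [-5.8 -3.3 -0.9] pos [0.4858 0.1484 0.0712] along 0.0545 0.02126821458678083 24.55
scene head [0.4698 0.2123] [0.0628 0.088 ] posts [[0.5077999830245972, 0.28769999742507935, 0.03970000147819519], [0.40209999680519104, 0.2567000091075897, 0.08720000088214874]] 0.1102 u deg 106.3
  tip-mark: edge p99 -0.0192 max -0.0179 centre+42.5 -0.0192
top head [0.4581 0.2445] [0.0602 0.0118] posts [[0.3982999920845032, 0.25130000710487366, 0.0729999989271164], [0.5023000240325928, 0.2809000015258789, 0.07509999722242355]] 0.1081 u deg 105.9
  tip-mark: edge p99 -0.0181 max -0.0179 centre+42.5 0.0196
```

The tip is now about 18.5 mm short by both views (−19.2 and −18.1). I go 15 mm further and remeasure.

Emit:
servo_tool([
  [0, 0.004, 0, 0, 0, 0, 0],
  [0, 0.004, 0, 0, 0, 0, 0],
  [0, 0.004, 0, 0, 0, 0, 0],
  [0, 0.003, 0, 0, 0, 0, 0],
  [0, 0, 0, 0, 0, 0, 0],
  [0, 0, 0, 0, 0, 0, 0],
  [0, 0, 0, 0, 0, 0, 0],
  [0, 0, 0, 0, 0, 0, 0],
])

```text
time_s: 25.65
ee_pos: [0.4819, 0.1626, 0.0712]
eef_rot: [-3.141, 0.001, 1.844]
force: [-1.2, -7.3, 0.1]
grip_width: 0.0209
grip_force: 40.0
```

```bash
python3 tip.py
python3 - <<'E'
from h import *
a,b=[ctrl.camera(n)["pixels"][...,::-1] for n in("scene","top")]
cv2.imwrite("pics/end.png",np.hstack([cv2.resize(a[240:340,340:440],(400,400),interpolation=2),cv2.resize(b[245:325,195:275],(400,400),interpolation=2)]))
E
```

```text
F tool [-6.7 -3.1 -0.1] pos [0.4819 0.1626 0.0712] along 0.0693 0.020942285392817075 25.65
scene head [0.4655 0.2266] [0.0652 0.0865] posts [[0.5080999732017517, 0.2870999872684479, 0.043800000101327896], [0.40070000290870667, 0.2556999921798706, 0.09160000085830688]] 0.112 u deg 106.3
  tip-mark: edge p99 -0.0036 max -0.0028 centre+42.5 -0.0036
top head [0.4532 0.2587] [0.0602 0.0088] posts [[0.396699994802475, 0.25200000405311584, 0.09860000014305115], [0.5041999816894531, 0.28110000491142273, 0.0828000009059906]] 0.1114 u deg 105.2
  tip-mark: edge p99 -0.0029 max -0.0022 centre+42.5 0.0342
```

View pics/end.png

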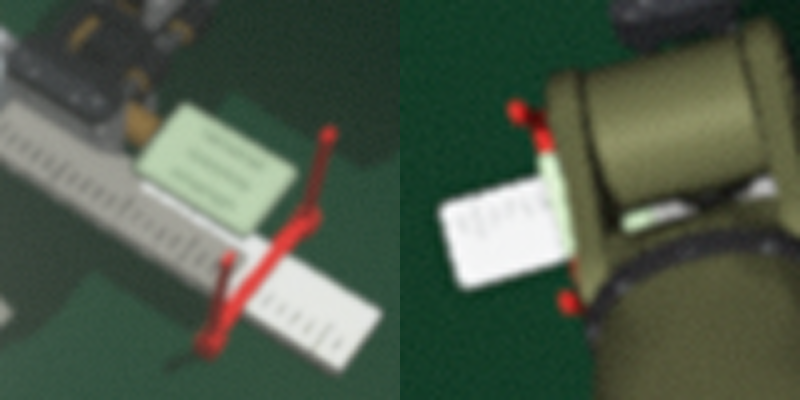

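The head's front edge, at (298,170) to (245,232) in the left crop, lies just short of the line between the posts. Depth gives −3.6 and −2.9 mm. I do the last 3 mm.

Emit:
servo_tool([
  [0, 0.0015, 0, 0, 0, 0, 0],
  [0, 0.0015, 0, 0, 0, 0, 0],
  [0, 0, 0, 0, 0, 0, 0],
  [0, 0, 0, 0, 0, 0, 0],
  [0, 0, 0, 0, 0, 0, 0],
  [0, 0, 0, 0, 0, 0, 0],
  [0, 0, 0, 0, 0, 0, 0],
  [0, 0, 0, 0, 0, 0, 0],
])

```text
time_s: 26.85
ee_pos: [0.4811, 0.1655, 0.0712]
eef_rot: [-3.141, 0.001, 1.844]
force: [-1.3, -7.8, 0.7]
grip_width: 0.0207
grip_force: 40.0
```

```bash
python3 tip.py
python3 - <<'E'
from m import *
c=ctrl.camera("scene");P=cloud(c)
b=(np.hypot(P[...,0]-.49,P[...,1]+.244)<.045)&(P[...,2]>.02)&(P[...,2]<.13)
print(axis(P,b,.028))
E
```

```text
F tool [-7.1 -3.3 -0.7] pos [0.4811 0.1655 0.0712] along 0.0722 0.02071319019122517 26.85
scene head [0.465  0.2298] [0.0644 0.0867] posts [[0.5090000033378601, 0.28780001401901245, 0.045499999076128006], [0.40119999647140503, 0.2563000023365021, 0.08760000020265579]] 0.1123 u deg 106.3
  tip-mark: edge p99 -0.0013 max -0.0002 centre+42.5 -0.0008
top head [0.4531 0.2621] [0.0595 0.0102] posts [[0.5042999982833862, 0.2815000116825104, 0.0908999964594841], [0.39719998836517334, 0.2522999942302704, 0.10189999639987946]] 0.111 u deg 105.2
  tip-mark: edge p99 0.0012 max 0.0019 centre+42.5 0.0373
(array([ 0.4901, -0.2431, -0.0033, -0.0017]), np.float64(0.0766), 507, np.float64(0.0018))
```

```bash
python3 -c "
from station import ctrl
print(ctrl.hand_in())"
```

```text
the job is handed in; nothing more can be done
None
```

The job is handed in, but I was not shown the verdict: the bottle was inverted to about 153° and is standing upright, let go, in the middle of its pad. The gripper still holds the spatula's collar, with the head's front edge within about 1.5 mm of the red posts' plane by both cameras.

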